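# Change the rheometer over to bottled nitrogen and lock off the house air

## Robot

A 7-joint arm with a two-finger parallel gripper is mounted at the origin on the work surface. World frame = base frame: x ahead of the robot, y to its left, z up, the work surface at z = 0. Lengths are in m, angles in degrees, forces in N, time in s.
With the tool pointing down it reaches from about 0.375 to 0.925 m from the base axis. Payload 3.1 kg.
Tool frame: the origin (TCP) lies on the centre line of the jaws, within the pads' length; the fingertips stand r.finger_overhang ahead of it and the grasp point (between the pads) is the TCP (r.finger_overhang is the distance from the TCP to the fingertips, in m); z points along the fingers, y is the line along which they close (so a half turn about z gives the same grasp; the last joint's range is limited). The gripper opens to 85 mm and grips with 20 to 120 N. Pads are 22 mm wide; open, the fingers measure 114 mm over their backs; the gripper's body (76 mm by 85 mm) begins 54 mm behind the grasp point. The pads swing forward as they close: fully open they stand 13 mm farther back than shut.
Start: joints at [64.125, 21.939, 2.515, 91.553, -1.026, 66.532, -2.859], TCP at [0.225, -0.61, 0.221] pointing down, gripper open.
Joint ranges: [-149.38, 149.38], [-23.57, 123.04], [-84.95, 90], [0, 143.3], [-89.99, 269.99], [3.08, 112.72], [-163.45, 163.45]. Speed limits (degrees/s): [159.86, 159.86, 180, 180, 180, 180, 180].

## Interface

Orientations are given as [roll, pitch, yaw] about the fixed x, y, z axes, in that order (R = Rz(yaw) Ry(pitch) Rx(roll)).
In Python, from plant import r, grab_frame, get_calibration gives the robot as it stands (r), with the cameras as plain functions.
- The arm moves only by the tool steer_hand, called as name(argument=value, ...) on one line, values as JSON. Schema: {"type":"object","properties":{"offsets":{"type":"array","items":{"type":"array","items":{"type":"array","items":{"type":"number"},"minItems":7,"maxItems":7},"minItems":1,"maxItems":12},"minItems":1,"maxItems":1},"only":{"type":"string"},"quiet":{"type":"boolean"},"lines":{"type":"string"}},"required":["offsets"],"additionalProperties":false}. offsets is a list that holds a single list of rows (three levels of brackets), with 1 to 12 rows, each of 7 numbers: a rotation vector rx, ry, rz in fractions of the full range, 1 being 90 degrees, then dx, dy, dz in a scale on which 1.0 is 800 mm, then the finger opening in m; each row is the pose to reach, as a shift and turn from the pose commanded when the call began, along the tool's axes at that moment; what a row does not reach only later rows make up. A row lasts 1/12 s, in which the tool goes at most 0.0417 m and 7.16 degrees, less where a joint would pass 70% of its speed; a pose out of reach is approached as far as the arm can. The fingers move at their own pace and stop on an object; the grip force is fixed at half the most. Time passes only in rows, so rows that do not move let the fingers close. The tool returns the time, the measured TCP pose, the force, the opening and the grip force at its end. only (a regular expression) keeps the lines of the reply that match it, lines (a string "A,B") keeps lines A to B, and quiet returns only ok. Shift and turn numbers lie between -1 and 1, and a call with a number outside is refused. Input that does not fit is refused with a message, and nothing moves.
- r.sense(): the state, without advancing time (a new reading comes with each control period).
- grab_frame(name): name is "scene" or "top" or "wrist"; returns (picture, depth): 420x560x3 uint8, red, green, blue; 420x560 float32, m along the optical axis (not along the pixel's ray), 0 where there is no reading.
- get_calibration(name): a dict with "mtx" (3x3 intrinsics, pixels), "position" and "rotation" of the camera in the world; the wrist camera has in their place "hand_eye" (4x4, takes a point from camera to tool coordinates, whose origin is the TCP and whose axes are the flange's). Camera axes: x right, y down, z forward; pixel columns grow to the right and rows downward; lengths in m; the calibration is good to about 2 mm. A picture is of the moment at which its call begins: read the wrist's pose just before it. get_calibration takes no time and is no camera call.
- r.close_job(): hands the job in; it is judged then, once.
The state is a dict: "clock": time; "joint_positions": joint angles; "qvel": joint speeds; "tau": joint torques, N m; "tcp_pos": TCP position; "orientation": TCP orientation; "force": force on the tool from outside, world axes, zero at the start; "torque": the same for the moment, N m; "finger_gap": finger opening in m; "gripper_force": force on a finger pad.
Only numpy, scipy, OpenCV 4.12 (cv2) and the standard library are available. Lean on these libraries where they do the work, as an engineer would, in place of code of your own. Each camera call takes 0.05 s, during which the arm holds its last target. There are 200 camera calls.

## Task

The house-air filter is due for its change while the rheometer keeps running. On the change-over console, pull the yellow nitrogen knob fully out first, and only then push the blue house-air knob fully home, so that the air bearing is never without gas; then close the red lockout cover over the blue knob. Leave the yellow knob's cover open and the other things on the bench where they are.

Things in the scene. Friction and masses are not known exactly. Their poses are not given: they have to be found in the camera images.
- console: Fixed white desk console, 210 mm deep (its x), 360 mm wide (its y). Origin: centre of its underside; x to its back, z up. Its panel slopes 15 degrees, 62 mm above the bench at the front (-x) edge, 118 mm at the back. On it are two alike valve lines side by side, 165 mm apart (which is left or right varies), each with a knob, a red cover on the knob's +y side and a gauge.
- air_valve: Fixed base of the house-air line: a 74 x 66 mm dark grey plate flat on the panel, with a blue stripe along its front edge. Origin: on the panel, where the blue knob's axis leaves it; axes as the console's (z upright). A collar 36 mm across, 6 mm high surrounds the axis. A gauge, 54 mm across and 9 mm high, sits 92 mm up the slope; the nitrogen line is alike, with a yellow stripe.
- air_knob_top (a point): Centre of the top face of the BLUE (house air) mushroom knob. z points straight out of the panel, the way it is pulled (15 degrees off vertical, leaning to the console's front); x up the slope; y along the console's y. Head 38 mm across, 17 mm thick, straight rim 2 to 13 mm below the top face, on a 14 mm stem. The top face is 30 mm off the panel when home, 48 mm when out.
- air_knob (a joint): Pull of the blue knob in m: 0 = fully home (shut), 0.018 = fully out (open), where it starts. A spring detent holds it at both ends: moving it takes about 12 N at first, and past half travel it snaps on by itself.
- nitrogen_knob_top (a point): Centre of the top face of the YELLOW (nitrogen) mushroom knob; same shape, size and axes as the blue one.
- nitrogen_knob (a joint): Pull of the yellow knob in m: 0 = fully home (shut), where it starts, 0.018 = fully out (open); same detent.
- air_cover (a joint): Angle in rad of the red lockout cover of the blue knob: 0 = closed down over it, 1.85 = stop when open; it starts open. A stiff friction hinge (0.035 N m) keeps it at any angle. The hinge line runs up the slope, 30 mm from the knob's axis on the +y side, 8 mm off the panel. Its inside clears a knob that is home, not one that is out.
- air_cover_lip (a point): Middle of the free top edge of the blue knob's cover, a red open-bottomed box 56 mm long along the hinge. Closed: flat top 39 mm off the panel, from 32 mm on the +y to 26 mm on the -y side of the knob's axis, and these axes equal the knob's; they turn with the cover about x. Open: it stands on edge beside the knob, 64 mm off the panel, mouth towards the knob.
- nitrogen_cover (a joint): Angle of the yellow knob's red cover, alike; it starts open.
- filter_element: New white filter element with black end caps, upright, 38 mm across, 65 mm high, loose on the bench to the console's -y side. Origin: centre of its underside.
- asphalt_core: Sawn black asphalt core slice lying flat, 100 mm across, 45 mm high, loose on the bench to the console's +y side. Origin: centre of its underside.
- sample_tin: Lidded aluminium sample tin, 61 mm across, 36 mm high, loose on the bench to the console's -y side. Origin: centre of its underside.

How it is judged (in metres and radians):
On the way, in this order (a step that is already met when the one before it is completed fails the run):
1. the yellow nitrogen knob is fully out (within 2 mm) while the blue one is still out (value of joint nitrogen_knob above 0.016 m and value of joint air_knob above 0.012 m), for 0.2 s.
2. the blue house-air knob is fully home (within 2 mm) (value of joint air_knob below 0.002 m), for 0.2 s.
3. the blue knob's cover is closed over it (within 0.08 rad) (value of joint air_cover below 0.08 rad and value of joint air_knob below 0.002 m), for 0.2 s.
At the end, for the whole second after the job is handed in: The yellow knob is fully out (2 mm), the blue knob fully home (2 mm), the blue knob's cover closed (0.08 rad), the yellow knob's cover still open (over 1.2 rad), and the filter element, core slice and tin are within 20 mm of where they stood, the element upright (all of step 3 and value of joint nitrogen_knob above 0.016 m and value of joint nitrogen_cover above 1.2 rad and distance of each of filter_element, asphalt_core, sample_tin from where it was at the start of the episode below 0.02 m and angle between filter_element's own z axis and vertical below 0.2 rad); the robot touches nothing.
It fails at once if both lines shut at once, so that the air bearing has no gas (both knobs less than half out) (value of joint each of air_knob, nitrogen_knob below 0.009 m).
It fails at once if the filter element knocked over (angle between filter_element's own z axis and vertical above 0.6 rad).
It also fails if it takes over 48 s, if anything falls off the work surface, if the arm or the gripper's body presses on something with over 40 N, if the wrist force passes 120 N, or if a joint passes its speed limit or range.

## Working session

There is one attempt and no reset: what is moved stays moved. The work goes in short steps, Python scripts to look and compute and a tool call to move; the robot and the scene stay as the last step left them, time stands still between calls to the robot, and variables do not carry over. Pictures are saved under pics/ and viewed, at most 10 in all, crops included, and the job is handed in when it is done.

```bash
ls; mkdir -p pics; python3 - <<'E'
from plant import r, grab_frame, get_calibration
import cv2,numpy as np
s=r.sense();print(s, r.finger_overhang)
for n in("top","scene"):
    c=get_calibration(n);print(n,c)
    p,d=grab_frame(n);cv2.imwrite(f"pics/{n}.png",p[:,:,::-1]);np.save(f"pics/{n}.npy",d)
print(get_calibration("wrist"))
E
```

```text
pics
plant.py
{'clock': 0.0, 'joint_positions': array([64.12441798, 21.99331979,  2.51164655, 91.64911577, -1.02539989,
       66.53107636, -2.86020877]), 'qvel': array([ 0.0809189 ,  0.04609315,  0.03371299, -0.07037792,  0.00586141,
       -0.13286004, -0.03109172]), 'tau': array([ 5.53129976e-04, -4.33454776e+01,  1.02431707e+00, -2.49513531e+01,
        1.04676315e-02,  1.11381768e-02,  4.17839715e-06]), 'tcp_pos': array([ 0.2248656 , -0.60883214,  0.21937152]), 'orientation': array([-1.79849210e+02,  8.39640329e-03,  2.02754243e+01]), 'force': array([-0.23795749, -0.33822217,  0.0429535 ]), 'torque': array([0.05132627, 0.00060915, 0.00016443]), 'gripper_force': 0.0, 'finger_gap': 0.08545424062667722} 0.019
top {'mtx': array([[387.70818979,   0.        , 285.43621615],
       [  0.        , 387.70818979, 205.98551922],
       [  0.        ,   0.        ,   1.        ]]), 'position': array([0.40736867, 0.06731551, 1.08104863]), 'rotation': array([-168.88516252,   -0.33103998,  -91.43410437])}
scene {'mtx': array([[538.22125976,   0.        , 279.45586425],
       [  0.        , 538.22125976, 211.88795128],
       [  0.        ,   0.        ,   1.        ]]), 'position': array([1.26507064, 0.0457241 , 1.0856584 ]), 'rotation': array([-146.44695651,   -0.75008907,   89.23325778])}
{'mtx': array([[355.20500526,   0.        , 280.44712584],
       [  0.        , 355.20500526, 208.05996566],
       [  0.        ,   0.        ,   1.        ]]), 'hand_eye': array([[ 1.76579699e-03, -9.64296365e-01, -2.64819564e-01,
         6.68293869e-02],
       [ 9.99998166e-01,  1.50625853e-03,  1.18312302e-03,
        -8.22651167e-04],
       [-7.41994495e-04, -2.64821168e-01,  9.64297256e-01,
        -1.53579643e-01],
       [ 0.00000000e+00,  0.00000000e+00,  0.00000000e+00,
         1.00000000e+00]])}
```

View pics/top.png

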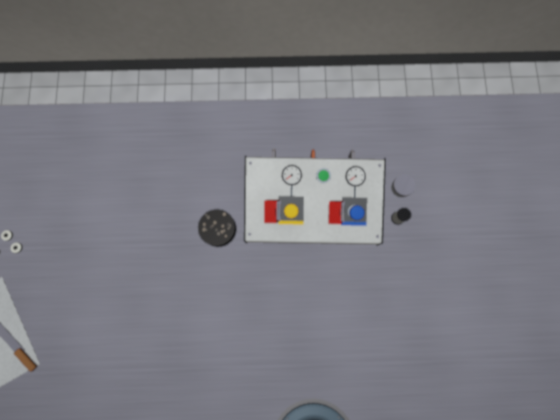

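View pics/scene.png

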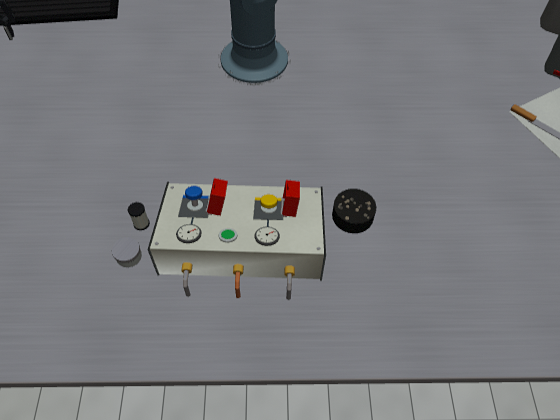

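The top view shows the yellow knob at (291,211) and the blue knob at (357,212), each with an open red cover to its left (+y). The scene view shows the blue knob at (193,192) and the yellow at (269,201). Next I'll measure both knobs from the two views.

```bash
cat > h.py <<'E'
import numpy as np,cv2
from scipy.spatial.transform import Rotation as Ro
from plant import r, grab_frame, get_calibration
def cam(n,s=None):
    c=get_calibration(n)
    if n!="wrist": return c["mtx"],Ro.from_euler("xyz",c["rotation"],degrees=True).as_matrix(),np.array(c["position"])
    R=Ro.from_euler("xyz",s["orientation"],degrees=True).as_matrix();H=c["hand_eye"]
    return c["mtx"],R@H[:3,:3],R@H[:3,3]+s["tcp_pos"]
def ray(c,u,v):
    d=c[1]@np.linalg.solve(c[0],[u,v,1.]);return c[2],d/np.linalg.norm(d)
def tri(rays):
    A=sum(np.eye(3)-np.outer(d,d) for p,d in rays);b=sum((np.eye(3)-np.outer(d,d))@p for p,d in rays)
    x=np.linalg.solve(A,b);return x,[np.linalg.norm(np.cross(x-p,d)) for p,d in rays]
def cloud(c,d):
    v,u=np.indices(d.shape);k=c[0]
    q=np.stack([(u-k[0,2])/k[0,0]*d,(v-k[1,2])/k[1,1]*d,d],-1)
    return q@c[1].T+c[2]
E
python3 - <<'E'
from h import *
for n in("top","scene"):
    p=cv2.imread(f"pics/{n}.png");d=np.load(f"pics/{n}.npy");C=cam(n);P=cloud(C,d)
    hsv=cv2.cvtColor(p,cv2.COLOR_BGR2HSV)
    for nm,lo,hi in(("yel",(20,150,120),(32,255,255)),("blue",(105,150,90),(125,255,255)),("redhi",(0,200,100),(5,255,255)),("white",(0,0,190),(180,60,255))):
        m=cv2.inRange(hsv,lo,hi);k,L,st,ce=cv2.connectedComponentsWithStats(m)
        for i in range(1,k):
            if st[i,4]<25 or not(130<ce[i][0]<400 and 140<ce[i][1]<280):continue
            q=P[(L==i)&(d>0)]
            print(n,nm,st[i],ce[i].round(1),"med",np.median(q,0).round(4),"lo",np.percentile(q,3,0).round(3),"hi",np.percentile(q,97,0).round(3))
            if nm=="white" and st[i,4]>2000:
                q=q[(q[:,2]>.05)]
                for _ in range(4):
                    c=q.mean(0);nrm=np.linalg.svd(q-c,full_matrices=False)[2][2];q=q[abs((q-c)@nrm)<.004]
                print("plane",c,nrm*np.sign(nrm[2]))
                print(cv2.minAreaRect((q[:,:2]*1000).astype(np.float32)))
    cv2.imwrite(f"pics/{n}_c.png",cv2.resize(p[145:255,235:395] if n=="top" else p[170:285,145:335],None,fx=5 if n=="top" else 4,fy=5 if n=="top" else 4,interpolation=cv2.INTER_CUBIC))
E
```

```text
top yel [284 204  14  14 153] [290.7 210.6] med [0.5848 0.0433 0.1118] lo [0.571 0.028 0.105] hi [0.6   0.058 0.116]
top yel [279 221  23   3  53] [291.2 221.7] med [0.562  0.0404 0.0769] lo [0.558 0.018 0.074] hi [0.565 0.072 0.08 ]
top blue [350 206  14  14 150] [356.7 212.4] med [ 0.5745 -0.1208  0.1288] lo [ 0.56  -0.136  0.123] hi [ 0.588 -0.106  0.134]
top blue [343 222  22   2  40] [353.5 222.6] med [ 0.5555 -0.1203  0.0776] lo [ 0.554 -0.145  0.074] hi [ 0.558 -0.096  0.08 ]
top redhi [266 202   9  19 159] [269.7 211.2] med [0.5796 0.0959 0.1427] lo [0.559 0.086 0.136] hi [0.601 0.106 0.15 ]
top redhi [331 203   9  19 153] [334.5 211.9] med [ 0.5742 -0.0642  0.1403] lo [ 0.553 -0.072  0.133] hi [ 0.595 -0.055  0.149]
top white [ 247  160   38   42 1089] [262.5 177.5] med [0.6758 0.1164 0.1047] lo [0.627 0.07  0.091] hi [0.717 0.153 0.117]
top white [290 170   6  11  26] [293.5 175.8] med [0.6736 0.0331 0.1135] lo [0.665 0.03  0.109] hi [0.691 0.042 0.117]
top white [295 189  22  21 184] [308.  197.4] med [ 0.6244 -0.005   0.0917] lo [ 0.598 -0.02   0.084] hi [0.643 0.026 0.09
[... 176 characters left out ...]
7256 -0.1316  0.0647] lo [ 0.718 -0.141  0.06 ] hi [ 0.732 -0.123  0.07 ]
scene yel [233 265  10   7  56] [238.  267.7] med [ 0.7308 -0.0217  0.0653] lo [ 0.724 -0.031  0.06 ] hi [ 0.737 -0.013  0.07 ]
scene yel [285 266   9   7  60] [289.  269.2] med [0.7358 0.0864 0.0658] lo [0.727 0.078 0.06 ] hi [0.741 0.095 0.07 ]
scene blue [183 186  19  12 147] [192.6 191.6] med [ 0.5769 -0.1215  0.1311] lo [ 0.556 -0.149  0.08 ] hi [ 0.591 -0.106  0.136]
scene redhi [211 179  16  19 224] [218.8 187.6] med [ 0.5761 -0.064   0.1426] lo [ 0.55  -0.078  0.134] hi [ 0.599 -0.05   0.152]
scene redhi [286 181  14  17 217] [292.7 189. ] med [0.583  0.096  0.1457] lo [0.557 0.081 0.137] hi [0.605 0.11  0.153]
```

View pics/top_c.png

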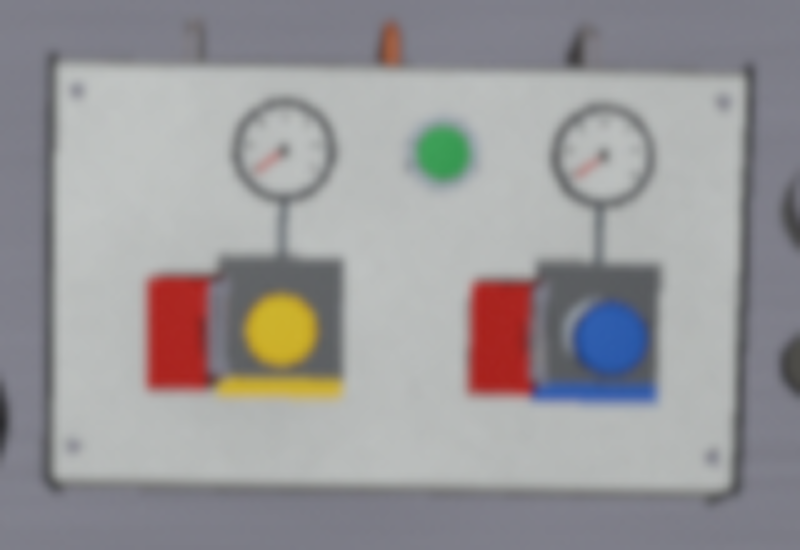

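View pics/scene_c.png

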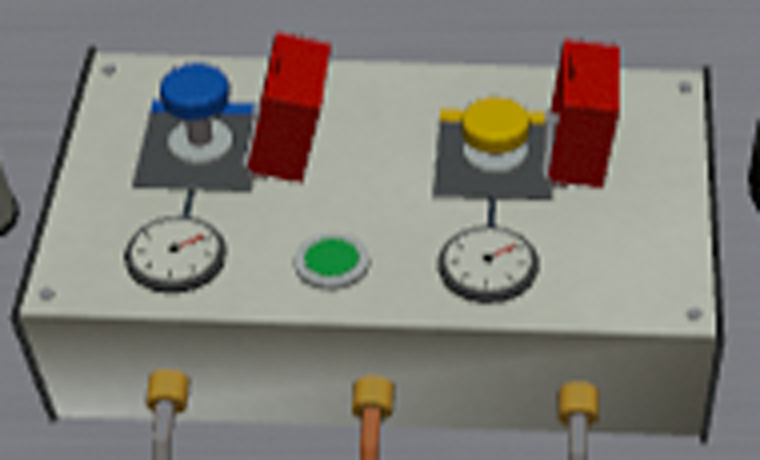

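```bash
cat >> h.py <<'E'
YAW=-2.6
Rc=Ro.from_euler("xyz",[0,-15,YAW],degrees=True).as_matrix()   # knob frame: x up-slope, y, z out of panel
# tilt: z leans to -x
Rt=Rc@np.array([[0,1,0],[1,0,0],[0,0,-1.]])                    # tool: x=+y console, y=up-slope, z into panel
def delta(p,R=Rt):
    s=r.sense();R0=Ro.from_euler("xyz",s["orientation"],degrees=True).as_matrix()
    rv=np.degrees(Ro.from_matrix(R0.T@R).as_rotvec());dp=R0.T@(np.array(p)-s["tcp_pos"])
    return rv.round(2),dp.round(4)
E
python3 - <<'E'
from h import *
print(Rc[:,2])
t,s=cam("top"),cam("scene")
for n,a,b in(("Y",(290.7,210.6),(268.6,199.7)),("B",(356.7,212.4),(193.6,191.2))):
    x,e=tri([ray(t,*a),ray(s,*b)]);print(n,x.round(4),np.round(e,4))
Y=np.array([.585,.043,.112])
print(delta(Y+Rc@[0,0,.11]))
E
```

```text
[-0.25855261  0.01174081  0.96592583]
Y [0.5857 0.0437 0.1099] [0.0001 0.0001]
B [ 0.574  -0.1206  0.1267] [0.0002 0.0002]
(array([-13.37,   8.71, -66.74]), array([ 0.5375, -0.4978,  0.0024]))
```

The rows are not in the units I measure in: shifts go in shares of 800 mm and turns go in shares of 90 degrees. I convert before sending: 0.5375 m / 0.8 = 0.6719, 0.0024 m / 0.8 = 0.003, -66.74 degrees / 90 = -0.7416.

steer_hand(offsets=[[[-0.1486, 0.0968, -0.7416, 0.6719, -0.6223, 0.003, 0.085], [-0.1486, 0.0968, -0.7416, 0.6719, -0.6223, 0.003, 0.085], [-0.1486, 0.0968, -0.7416, 0.6719, -0.6223, 0.003, 0.085], [-0.1486, 0.0968, -0.7416, 0.6719, -0.6223, 0.003, 0.085], [-0.1486, 0.0968, -0.7416, 0.6719, -0.6223, 0.003, 0.085], [-0.1486, 0.0968, -0.7416, 0.6719, -0.6223, 0.003, 0.085], [-0.1486, 0.0968, -0.7416, 0.6719, -0.6223, 0.003, 0.085], [-0.1486, 0.0968, -0.7416, 0.6719, -0.6223, 0.003, 0.085], [-0.1486, 0.0968, -0.7416, 0.6719, -0.6223, 0.003, 0.085], [-0.1486, 0.0968, -0.7416, 0.6719, -0.6223, 0.003, 0.085], [-0.1486, 0.0968, -0.7416, 0.6719, -0.6223, 0.003, 0.085], [-0.1486, 0.0968, -0.7416, 0.6719, -0.6223, 0.003, 0.085]]])

```text
clock: 1.1
tcp_pos: [0.4511, -0.1623, 0.2187]
orientation: [165.0, 0.1, 87.3]
force: [1.4, -0.4, -0.2]
finger_gap: 0.085
gripper_force: 0.0
```

```bash
python3 - <<'E'
from h import *
print(delta(np.array([.585,.043,.112])+Rc@[0,0,.11]))
E
```

```text
(array([ 0.03,  0.16, -0.03]), array([0.2113, 0.0924, 0.0247]))
```

Converted, 0.2113 m / 0.8 = 0.2641, 0.0924 m / 0.8 = 0.1155.

steer_hand(offsets=[[[0, 0, 0, 0.2641, 0.1155, 0.0309, 0.085], [0, 0, 0, 0.2641, 0.1155, 0.0309, 0.085], [0, 0, 0, 0.2641, 0.1155, 0.0309, 0.085], [0, 0, 0, 0.2641, 0.1155, 0.0309, 0.085], [0, 0, 0, 0.2641, 0.1155, 0.0309, 0.085], [0, 0, 0, 0.2641, 0.1155, 0.0309, 0.085], [0, 0, 0, 0.2641, 0.1155, 0.0309, 0.085], [0, 0, 0, 0.2641, 0.1155, 0.0309, 0.085], [0, 0, 0, 0.2641, 0.1155, 0.0309, 0.085]]])

```text
clock: 1.85
tcp_pos: [0.5559, 0.0417, 0.218]
orientation: [165.1, 0.2, 87.4]
force: [0.0, 0.4, -0.4]
finger_gap: 0.0852
gripper_force: 0.0
```

```bash
python3 - <<'E'
from h import *
s=r.sense();print(delta(np.array([.585,.043,.112])+Rc@[0,0,.11]),s["tcp_pos"])
p,d=grab_frame("wrist");cv2.imwrite("pics/w1.png",p[:,:,::-1]);np.save("pics/w1.npy",d)
import pickle;pickle.dump(s,open("pics/w1.pkl","wb"))
E
```

```text
(array([-0.05,  0.18,  0.  ]), array([ 0.0026,  0.0006, -0.0001])) [0.55586732 0.04173444 0.21797827]
```

View pics/w1.png

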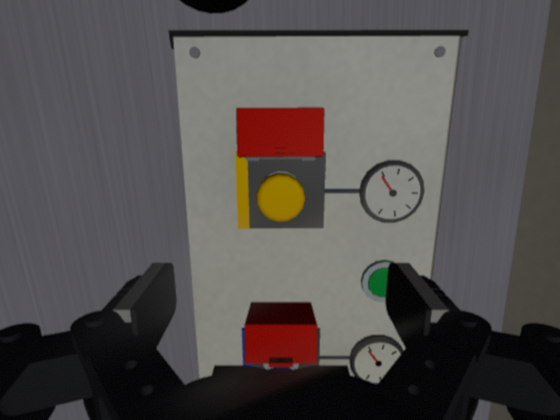

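The wrist view shows the yellow knob's top face at (281,197), between the fingers and square to the panel. I'll combine all three views.

```bash
python3 - <<'E'
from h import *
import pickle
s0=pickle.load(open("pics/w1.pkl","rb"));W=cam("wrist",s0);d=np.load("pics/w1.npy");p=cv2.imread("pics/w1.png");P=cloud(W,d)
m=cv2.inRange(cv2.cvtColor(p,cv2.COLOR_BGR2HSV),(18,150,190),(34,255,255));k,L,st,ce=cv2.connectedComponentsWithStats(m)
for i in range(1,k):
    if st[i,4]>300:
        q=P[(L==i)&(d>0)];print(st[i],ce[i],np.median(q,0).round(4),((q.min(0)+q.max(0))/2).round(4))
pan=P[60:100,190:420].reshape(-1,3);c=pan.mean(0);n=np.linalg.svd(pan-c,full_matrices=False)[2][2];n*=np.sign(n[2]);print("panel",c,n)
x,e=tri([ray(W,281,197.5),ray(cam("top"),290.7,210.6),ray(cam("scene"),268.6,199.7)]);print(x,e,"off panel",(x-c)@n)
x,e=tri([ray(W,281,197.5),ray(cam("top"),290.7,210.6)]);print(x,e,"off panel",(x-c)@n)
# screws for yaw
a=P[51,195];b=P[51,440];print("slope dir",(b-a)/np.linalg.norm(b-a),Rc[:,0])
print(delta(x+Rc@[0,0,-.004]))
E
```

```text
panel [0.6131004  0.12950832 0.08954037] [0.01742348 0.99497734 0.09857241]
[0.5854701  0.04351871 0.10975588] [np.float64(0.0005096034591078013), np.float64(0.000378688276676183), np.float64(0.00014578302327522297)] off panel -0.08404643127522775
[0.58495276 0.04377664 0.11193956] [np.float64(0.0003523369304422595), np.float64(0.0003523369304423973)] off panel -0.0835835675630933
slope dir [ 0.96265089 -0.04317983  0.26728031] [ 0.96493147 -0.04381728  0.25881905]
(array([-0.05,  0.22, -0.09]), array([0.0047, 0.0006, 0.1139]))
```

steer_hand(offsets=[[[0, 0, 0, 0.005, 0.0008, 0.0438, 0.065], [0, 0, 0, 0.005, 0.0008, 0.0875, 0.065], [0, 0, 0, 0.005, 0.0008, 0.1125, 0.065], [0, 0, 0, 0.005, 0.0008, 0.125, 0.065], [0, 0, 0, 0.005, 0.0008, 0.1338, 0.065], [0, 0, 0, 0.005, 0.0008, 0.1413, 0.065], [0, 0, 0, 0.005, 0.0008, 0.1413, 0.065], [0, 0, 0, 0.005, 0.0008, 0.1413, 0.065]]])

```text
clock: 2.57
tcp_pos: [0.5875, 0.045, 0.111]
orientation: [164.8, 0.1, 87.4]
force: [-0.2, 0.2, 0.2]
finger_gap: 0.0647
gripper_force: 0.0
```

```bash
python3 - <<'E'
from h import *
print(delta(np.array([.585,.0435,.1115])+Rc@[0,0,-.004]))
E
```

```text
(array([0.16, 0.14, 0.01]), array([-0.0016, -0.0022,  0.0028]))
```

Converted, -0.001 m / 0.8 = -0.0013.

steer_hand(offsets=[[[0, 0, 0, -0.0013, -0.0013, 0.0013, 0.065], [0, 0, 0, -0.0013, -0.0013, 0.0013, 0.0], [0, 0, 0, -0.0013, -0.0013, 0.0013, 0.0], [0, 0, 0, -0.0013, -0.0013, 0.0013, 0.0], [0, 0, 0, -0.0013, -0.0013, 0.0013, 0.0], [0, 0, 0, -0.0013, -0.0013, 0.0013, 0.0], [0, 0, 0, -0.0013, -0.0013, 0.0013, 0.0], [0, 0, 0, -0.0013, -0.0013, 0.0013, 0.0]]])

```text
clock: 3.23
tcp_pos: [0.5861, 0.0443, 0.1086]
orientation: [164.9, 0.1, 87.4]
force: [0.3, -0.1, 0.8]
finger_gap: -0.0002
gripper_force: 0.0
```

```bash
python3 - <<'E'
from h import *
print(delta(np.array([.585,.0435,.1115])+Rc@[0,0,-.004]))
E
```

```text
(array([0.06, 0.12, 0.04]), array([-0.0008, -0.0002,  0.001 ]))
```

```bash
python3 - <<'E'
from h import *
p,d=grab_frame("wrist");q,_=grab_frame("scene")
a=p[100:400,80:480];b=cv2.resize(q[100:280,140:380],(400,300))
cv2.imwrite("pics/w2.png",np.hstack([a,b])[:,:,::-1])
E
```

```text
(no output)
```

View pics/w2.png

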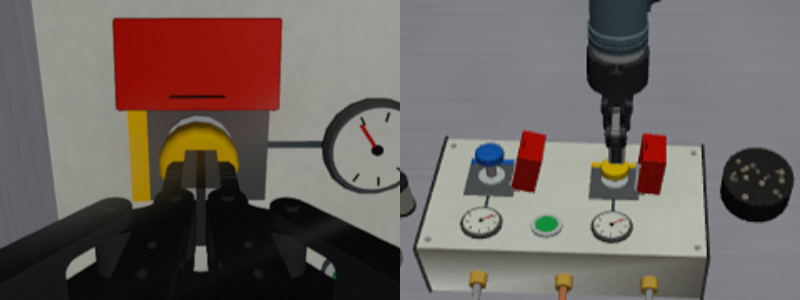

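```bash
python3 - <<'E'
from h import *
c=get_calibration("wrist");H=np.linalg.inv(c["hand_eye"])
for p in([0,0,0],[0,0,.019],[.011,0,.019],[-.011,0,.019],[.011,0,0]):
    q=H@np.array([*p,1]);u=c["mtx"]@q[:3];print(p,(u[:2]/u[2]).round(1),q[2].round(4))
s=r.sense();p,d=grab_frame("wrist")
for v in range(215,310,8): print(v,d[v,276:288:4].round(4))
P=cloud(cam("wrist",s),d)
for v,u in((225,280),(235,255),(235,300),(250,280),(265,280),(225,265)):print(v,u,P[v,u].round(4),p[v,u])
g=P[150:200,360:380];print("panel pt",np.median(P[240:250,360:380].reshape(-1,3),0), "plate",np.median(P[270:290,330:340].reshape(-1,3),0))
E
```

```text
[0, 0, 0] [280.8 260.5] 0.1662
[0, 0, 0.019] [280.8 245.6] 0.1845
[0.011, 0, 0.019] [280.8 225.5] 0.1816
[-0.011, 0, 0.019] [280.7 265.1] 0.1874
[0.011, 0, 0] [280.9 238.4] 0.1633
215 [0.1829 0.1844 0.1838]
223 [0.1663 0.168  0.1672]
231 [0.1592 0.1601 0.1599]
239 [0.1576 0.1573 0.1587]
247 [0.1599 0.1598 0.1603]
255 [0.1441 0.1438 0.1429]
263 [0.1355 0.135  0.1362]
271 [0.1298 0.1288 0.128 ]
279 [0.1235 0.1219 0.1221]
287 [0.1169 0.1167 0.1173]
295 [0.1161 0.1173 0.116 ]
303 [0.1179 0.1181 0.1169]
225 280 [0.587  0.061  0.1064] [71 52  3]
235 255 [0.5748 0.0583 0.1078] [101  78   0]
235 300 [0.5945 0.0573 0.1126] [128  98   0]
250 280 [0.5825 0.0555 0.1222] [88 67  7]
265 280 [0.5783 0.0563 0.1378] [40 30 12]
225 265 [0.5809 0.0603 0.1016] [65 50 18]
panel pt [0.63837704 0.04022143 0.09666216] plate [0.61973133 0.0210021  0.09324169]
```

```bash
python3 - <<'E'
from h import *
H=get_calibration("wrist");K,H=H["mtx"],H["hand_eye"]
def tool(d):
    return cloud((K,H[:3,:3],H[:3,3]),d)
d=np.load("pics/w1.npy");T=tool(d);p1=cv2.imread("pics/w1.png")
print("w1")
for v,u in((266,165),(275,165),(290,165),(300,150),(266,397),(275,400),(300,420),(250,280)):print(v,u,T[v,u].round(4),p1[v,u])
p,d=grab_frame("wrist");T=tool(d);print("now",r.sense()["finger_gap"])
for v in range(236,300,4):print(v,[ (T[v,u]*1000).round(0).tolist() for u in (262,272,280,288,298)],p[v,280],p[v,272])
cv2.imwrite("pics/w3.png",cv2.resize(p[190:310,220:340],(720,600),interpolation=cv2.INTER_CUBIC)[:,:,::-1])
E
```

```text
w1
266 165 [ 0.0116 -0.0434 -0.0314] [32 31 30]
275 165 [ 0.0093 -0.0427 -0.0343] [35 35 36]
290 165 [ 0.0041 -0.0426 -0.036 ] [35 36 36]
300 150 [ 0.0075 -0.0431 -0.0491] [31 30 31]
266 397 [ 0.0117  0.0434 -0.0314] [6 8 7]
275 400 [ 0.011   0.0426 -0.0374] [6 4 5]
300 420 [ 0.0118  0.0425 -0.0562] [5 5 5]
250 280 [-0.0513 -0.0004  0.1391] [123 131 131]
now 0.00023126802480476986
236 [[13.0, -8.0, -4.0], [13.0, -4.0, -4.0], [14.0, -0.0, -5.0], [14.0, 3.0, -4.0], [13.0, 8.0, -3.0]] [165 137   0] [164 134   0]
240 [[12.0, -8.0, -5.0], [12.0, -4.0, -4.0], [68.0, -0.0, -154.0], [12.0, 3.0, -4.0], [12.0, 8.0, -5.0]] [163 128   0] [165 129   0]
244 [[10.0, -8.0, -5.0], [10.0, -4.0, -4.0], [10.0, -0.0, -4.0], [10.0, 3.0, -4.0], [10.0, 8.0, -4.0]] [162 127   0] [164 128   0]
248 [[8.0, -9.0, -4.0], [8.0, -4.0, -5.0], [8.0, -0.0, -5.0], [8.0, 3.0, -4.0], [8.0, 8.0, -5.0]] [159 125   0] [160 124   0]
252 [[6.0, -9.0, -5.0], [12.0, -4.0, -18.0], [12.0, -0.0, -18.0], [11.0, 3.0, -17.0], [6.0, 8.0, -4.0]] [46 33 15] [61 52 43]
256 [[4.0, -9.0, -4.0], [11.0, -4.0, -21.0], [11.0, -0.0, -22.0], [12
[... 648 characters left out ...]
 -40.0], [11.0, 6.0, -39.0]] [29 22 11] [53 48 42]
280 [[12.0, -7.0, -43.0], [12.0, -3.0, -43.0], [12.0, -0.0, -43.0], [12.0, 2.0, -44.0], [12.0, 6.0, -43.0]] [25 22 11] [51 48 42]
284 [[11.0, -6.0, -45.0], [12.0, -3.0, -45.0], [12.0, -0.0, -46.0], [12.0, 2.0, -46.0], [11.0, 6.0, -44.0]] [21 18 12] [48 46 42]
288 [[11.0, -6.0, -48.0], [11.0, -3.0, -48.0], [12.0, -0.0, -49.0], [12.0, 2.0, -49.0], [12.0, 6.0, -48.0]] [28 26 23] [91 90 85]
292 [[14.0, -6.0, -55.0], [11.0, -3.0, -49.0], [10.0, -0.0, -49.0], [10.0, 2.0, -48.0], [12.0, 5.0, -53.0]] [36 34 32] [95 95 91]
296 [[68.0, -0.0, -154.0], [12.0, -3.0, -55.0], [9.0, -0.0, -49.0], [12.0, 2.0, -55.0], [13.0, 5.0, -56.0]] [35 33 32] [16 14 12]
```

View pics/w3.png

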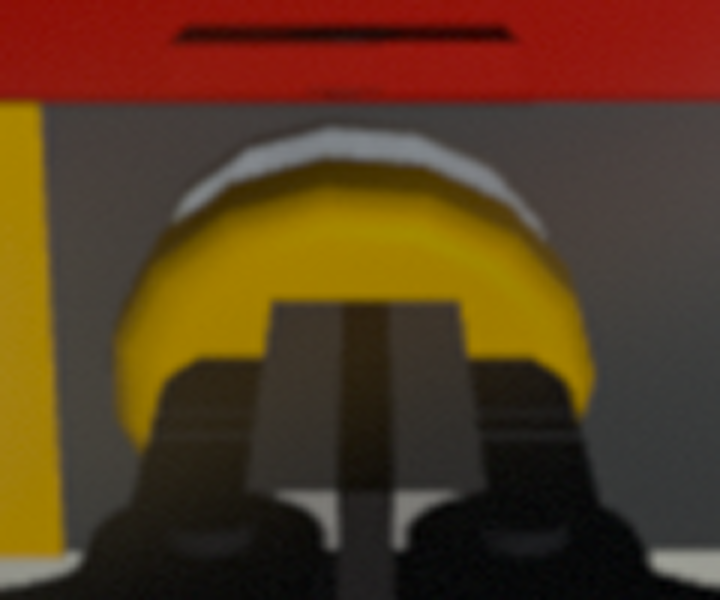

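The wrist view shows the fingers closed about 12 mm above the knob's top face. By depth, the tips lie at tool z ≈ -0.016, not +0.019, so the stated overhang is about 35 mm off. I'll reopen, go about 34 mm deeper and check.

Converted, 0.034 m / 0.8 = 0.0425, 0.03 m / 0.8 = 0.0375.

steer_hand(offsets=[[[0, 0, 0, 0, 0, -0.0063, 0.062], [0, 0, 0, 0, 0, -0.0063, 0.062], [0, 0, 0, 0, 0, -0.0063, 0.062], [0, 0, 0, 0, 0, -0.0063, 0.062], [0, 0, 0, 0, 0, -0.0063, 0.062], [0, 0, 0, 0, 0, 0.0125, 0.062], [0, 0, 0, 0, 0, 0.0225, 0.062], [0, 0, 0, 0, 0, 0.0313, 0.062], [0, 0, 0, 0, 0, 0.0375, 0.062], [0, 0, 0, 0, 0, 0.0425, 0.062], [0, 0, 0, 0, 0, 0.0425, 0.062], [0, 0, 0, 0, 0, 0.0425, 0.062]]])

```text
clock: 4.43
tcp_pos: [0.5948, 0.0439, 0.0756]
orientation: [165.0, 0.1, 87.4]
force: [-0.2, 0.1, 1.4]
finger_gap: 0.062
gripper_force: 0.0
```

```bash
python3 - <<'E'
from h import *
print(delta(np.array([.585,.0435,.1115])+Rc@[0,0,-.039]))
E
```

```text
(array([0.04, 0.11, 0.04]), array([-0.0008, -0.0002,  0.0018]))
```

steer_hand(offsets=[[[0, 0, 0, 0, 0, 0, 0.0], [0, 0, 0, 0, 0, 0, 0.0], [0, 0, 0, 0, 0, 0, 0.0], [0, 0, 0, 0, 0, 0, 0.0], [0, 0, 0, 0, 0, 0, 0.0], [0, 0, 0, 0, 0, 0, 0.0]]])

```text
clock: 4.93
tcp_pos: [0.5938, 0.0438, 0.0763]
orientation: [165.0, 0.2, 87.4]
force: [-5.0, 0.9, 4.8]
finger_gap: 0.0357
gripper_force: 59.1
```

Converted, -0.019 m / 0.8 = -0.0238, -0.018 m / 0.8 = -0.0225.

steer_hand(offsets=[[[0, 0, 0, 0, 0, -0.0038, 0.0], [0, 0, 0, 0, 0, -0.0075, 0.0], [0, 0, 0, 0, 0, -0.0113, 0.0], [0, 0, 0, 0, 0, -0.015, 0.0], [0, 0, 0, 0, 0, -0.0188, 0.0], [0, 0, 0, 0, 0, -0.0225, 0.0], [0, 0, 0, 0, 0, -0.0238, 0.0], [0, 0, 0, 0, 0, -0.0238, 0.0], [0, 0, 0, 0, 0, -0.0238, 0.0]]])

```text
clock: 5.68
tcp_pos: [0.5892, 0.0441, 0.0938]
orientation: [165.0, 0.1, 87.4]
force: [-3.1, 0.4, -2.4]
finger_gap: 0.0352
gripper_force: 62.2
```

Converted, -0.11 m / 0.8 = -0.1375, -0.09 m / 0.8 = -0.1125.

steer_hand(offsets=[[[0, 0, 0, 0, 0, 0, 0.062], [0, 0, 0, 0, 0, 0, 0.062], [0, 0, 0, 0, 0, 0, 0.062], [0, 0, 0, 0, 0, 0, 0.062], [0, 0, 0, 0, 0, -0.025, 0.062], [0, 0, 0, 0, 0, -0.0625, 0.062], [0, 0, 0, 0, 0, -0.1125, 0.0], [0, 0, 0, 0, 0, -0.1375, 0.0], [0, 0, 0, 0, 0, -0.1375, 0.0]]])

```text
clock: 6.43
tcp_pos: [0.5654, 0.0467, 0.2071]
orientation: [164.2, 0.2, 87.4]
force: [0.3, 0.5, 0.1]
finger_gap: 0.0262
gripper_force: 0.0
```

```bash
python3 - <<'E'
from h import *
p,d=grab_frame("top");s,_=grab_frame("scene");C=cam("top");P=cloud(C,d)
for q,n in((p,"top"),(s,"scene")):
    m=cv2.inRange(cv2.cvtColor(q,cv2.COLOR_RGB2HSV),(20,150,120),(32,255,255));k,L,st,ce=cv2.connectedComponentsWithStats(m)
    print(n,[(st[i].tolist(),ce[i].round(1).tolist()) for i in range(1,k) if st[i,4]>25 and 230<ce[i][0]<320])
w,dw=grab_frame("wrist");cv2.imwrite("pics/w4.png",np.hstack([w[100:400,80:480],cv2.resize(s[140:280,140:327],(400,300))])[:,:,::-1])
# target: blue, shut tips (tool z=-.016) 25 mm above the out knob top
B=np.array([.5748,-.1208,.1285]);print(delta(B+Rc@[0,0,.025-.016]))
E
```

```text
top []
scene [([261, 188, 16, 12, 146], [268.5, 193.4]), ([233, 265, 10, 7, 54], [238.0, 267.7]), ([285, 266, 9, 7, 61], [289.0, 269.1])]
(array([0.11, 0.17, 0.02]), array([-0.165 ,  0.0012,  0.0664]))
```

View pics/w4.png

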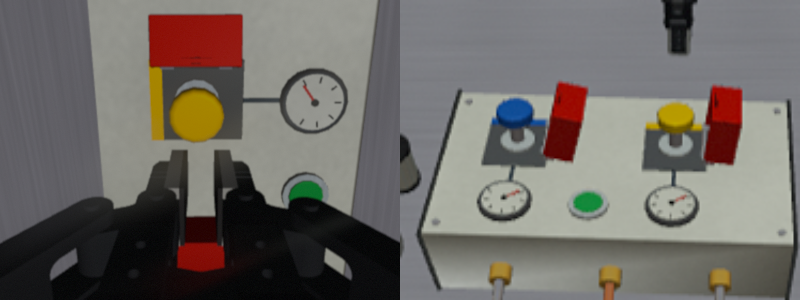

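The yellow knob is out: its stem shows in the scene view, and its head rose from row 199.6 to 193.4. On to the blue knob, fingers shut.

Converted, -0.165 m / 0.8 = -0.2063, -0.15 m / 0.8 = -0.1875.

steer_hand(offsets=[[[0, 0, 0, -0.05, 0.0013, 0, 0], [0, 0, 0, -0.1, 0.0013, 0, 0], [0, 0, 0, -0.15, 0.0013, 0, 0], [0, 0, 0, -0.1875, 0.0013, 0.025, 0], [0, 0, 0, -0.2063, 0.0013, 0.0625, 0], [0, 0, 0, -0.2063, 0.0013, 0.0825, 0], [0, 0, 0, -0.2063, 0.0013, 0.0825, 0], [0, 0, 0, -0.2063, 0.0013, 0.0825, 0], [0, 0, 0, -0.2063, 0.0013, 0.0825, 0]]])

```text
clock: 7.33
tcp_pos: [0.5722, -0.1188, 0.1372]
orientation: [165.0, 0.1, 87.5]
force: [0.8, 0.0, 0.7]
finger_gap: -0.0
gripper_force: 0.0
```

```bash
python3 - <<'E'
from h import *
s=r.sense();w,d=grab_frame("wrist");C=get_calibration("wrist");T=cloud((C["mtx"],C["hand_eye"][:3,:3],C["hand_eye"][:3,3]),d)
m=cv2.inRange(cv2.cvtColor(w,cv2.COLOR_RGB2HSV),(105,150,60),(125,255,255))>0
q=T[m&(d>0)];top=q[abs(q[:,2]-np.percentile(q[:,2],10))<.006]
print("blue top tool xyz: min",top.min(0).round(4),"max",top.max(0).round(4),"med z",np.median(top[:,2]))
f=T[235:300,277:284].reshape(-1,3);f=f[(f[:,2]<0)&(f[:,2]>-.1)];print("tip z",np.percentile(f[:,2],98))
m2=cv2.inRange(cv2.cvtColor(w,cv2.COLOR_RGB2HSV),(0,180,50),(6,255,255))>0;q=T[m2&(d>0)&(T[...,0]<.1)];print("cover",np.percentile(q,2,0).round(4),np.percentile(q,98,0).round(4))
B=np.array([.5748,-.1208,.1285]);print(delta(B+Rc@[0,0,.025-.016]),s["tcp_pos"])
E
```

```text
blue top tool xyz: min [-0.0098 -0.029   0.0054] max [0.0349 0.0164 0.0129] med z 0.007632863573270518
tip z -0.015435894393517247
cover [ 0.0401 -0.0285 -0.016 ] [0.0687 0.0242 0.0002]
(array([0.14, 0.07, 0.17]), array([-0.002 , -0.0005,  0.0008])) [ 0.57224603 -0.11876108  0.13719217]
```

Converted, 0.043 m / 0.8 = 0.0538, -0.002 m / 0.8 = -0.0025.

steer_hand(offsets=[[[0, 0, 0, -0.0025, 0, 0.015, 0], [0, 0, 0, -0.0025, 0, 0.025, 0], [0, 0, 0, -0.0025, 0, 0.0313, 0], [0, 0, 0, -0.0025, 0, 0.0363, 0], [0, 0, 0, -0.0025, 0, 0.0413, 0], [0, 0, 0, -0.0025, 0, 0.0463, 0], [0, 0, 0, -0.0025, 0, 0.0513, 0], [0, 0, 0, -0.0025, 0, 0.0538, 0], [0, 0, 0, -0.0025, 0, 0.0538, 0], [0, 0, 0, -0.0025, 0, 0.0538, 0]]])

```text
clock: 8.22
tcp_pos: [0.5812, -0.1226, 0.1015]
orientation: [165.3, 0.5, 87.4]
force: [-31.2, 4.4, 51.8]
finger_gap: 0.0
gripper_force: 29.0
```

Converted, -0.1 m / 0.8 = -0.125, -0.09 m / 0.8 = -0.1125.

steer_hand(offsets=[[[0, 0, 0, 0, 0, -0.0125, 0], [0, 0, 0, 0, 0, -0.0375, 0], [0, 0, 0, 0, 0, -0.075, 0], [0, 0, 0, 0, 0, -0.1125, 0], [0, 0, 0, 0, 0, -0.125, 0], [0, 0, 0, 0, 0, -0.125, 0]]])

```text
clock: 8.72
tcp_pos: [0.5586, -0.122, 0.1952]
orientation: [164.7, 0.3, 87.4]
force: [0.5, 0.3, 0.2]
finger_gap: 0.0002
gripper_force: 0.0
```

```bash
python3 - <<'E'
from h import *
w,d=grab_frame("wrist");s,_=grab_frame("scene");cv2.imwrite("pics/w5.png",np.hstack([w[100:400,80:480],cv2.resize(s[140:280,140:327],(400,300))])[:,:,::-1])
C=get_calibration("wrist");st=r.sense();P=cloud(cam("wrist",st),d)
m=cv2.inRange(cv2.cvtColor(w,cv2.COLOR_RGB2HSV),(105,150,60),(125,255,255))
k,L,ss,ce=cv2.connectedComponentsWithStats(m)
for i in range(1,k):
    if ss[i,4]>300:
        q=P[(L==i)&(d>0)];print(ss[i],np.median(q,0).round(4))
E
```

```text
[226 158  15  82 935] [ 0.5502 -0.1191  0.0741]
[ 249  182   52   52 2091] [ 0.5743 -0.12    0.1083]
```

View pics/w5.png

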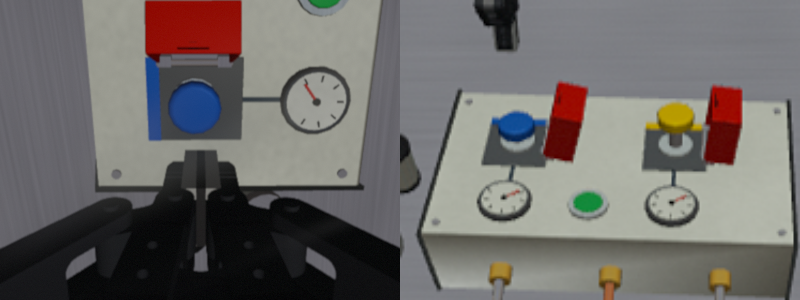

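The blue knob is home (its top dropped about 19 mm, with only the collar visible) and the yellow is still out. Next is the cover: work out where the fingers sit in the blue line's own frame.

```bash
cat >> h.py <<'E'
O=np.array([.579,-.1208,.1105])-Rc@[0,0,.030]
def kf():
    s=r.sense();R=Ro.from_euler("xyz",s["orientation"],degrees=True).as_matrix()
    return ((s["tcp_pos"]+R@[0,0,-.016]-O)@Rc*1000).round(1)   # tip in knob frame, mm
E
python3 -c "
from h import *
print(kf(),delta(r.sense()['tcp_pos']))"
```

```text
[ -0.7  -1.8 130. ] (array([-0.  ,  0.14,  0.02]), array([0., 0., 0.]))
```

The rows are not in the units I measure in: shifts go in shares of 800 mm and turns go in shares of 90 degrees. I convert before sending: 0.098 m / 0.8 = 0.1225, 0.092 m / 0.8 = 0.115.

steer_hand(offsets=[[[0, 0, 0, 0.0438, 0.0013, 0, 0], [0, 0, 0, 0.0875, 0.0013, 0, 0], [0, 0, 0, 0.1225, 0.0013, 0.0125, 0], [0, 0, 0, 0.1225, 0.0013, 0.025, 0], [0, 0, 0, 0.1225, 0.0013, 0.0563, 0], [0, 0, 0, 0.1225, 0.0013, 0.0875, 0], [0, 0, 0, 0.1225, 0.0013, 0.1063, 0], [0, 0, 0, 0.1225, 0.0013, 0.115, 0], [0, 0, 0, 0.1225, 0.0013, 0.115, 0], [0, 0, 0, 0.1225, 0.0013, 0.115, 0]]])

```text
clock: 9.65
tcp_pos: [0.5856, -0.0245, 0.1021]
orientation: [165.1, 0.1, 87.4]
force: [0.4, 0.6, 0.6]
finger_gap: -0.0001
gripper_force: 0.0
```

```bash
python3 -c "
from h import *
print(kf())"
```

```text
[-0.  96.5 37.4]
```

Converted, -0.0975 m / 0.8 = -0.1219, -0.0885 m / 0.8 = -0.1106.

steer_hand(offsets=[[[0, 0, 0, -0.0156, 0, -0.0038, 0], [0, 0, 0, -0.0306, 0, -0.0113, 0], [0, 0, 0, -0.0463, 0, -0.0213, 0], [0, 0, 0, -0.0619, 0, -0.0288, 0], [0, 0, 0, -0.0794, 0, -0.0281, 0], [0, 0, 0, -0.0956, 0, -0.0231, 0], [0, 0, 0, -0.1106, 0, -0.0144, 0], [0, 0, 0, -0.1194, 0, -0.005, 0], [0, 0, 0, -0.1219, 0, -0.002, 0], [0, 0, 0, -0.1219, 0, 0.0006, 0], [0, 0, 0, -0.1219, 0, 0.0006, 0]]])

```text
clock: 10.57
tcp_pos: [0.5827, -0.1215, 0.1109]
orientation: [165.1, 0.5, 87.4]
force: [-33.1, 5.4, 56.7]
finger_gap: 0.0002
gripper_force: 31.5
```

```bash
python3 -c "
from h import *
print(kf())"
```

```text
[ 3.7 -0.4 45.4]
```

Converted, -0.14 m / 0.8 = -0.175, -0.1 m / 0.8 = -0.125.

steer_hand(offsets=[[[0, 0, 0, 0, 0, -0.0125, 0], [0, 0, 0, 0, 0, -0.0375, 0], [0, 0, 0, 0, 0, -0.075, 0], [0, 0, 0, 0, 0, -0.125, 0], [0, 0, 0, 0, 0, -0.175, 0], [0, 0, 0, 0, 0, -0.175, 0], [0, 0, 0, 0, 0, -0.175, 0], [0, 0, 0, 0, 0, -0.175, 0]]])

```text
clock: 11.23
tcp_pos: [0.5455, -0.1205, 0.2381]
orientation: [165.0, 0.2, 87.4]
force: [-0.1, 1.2, -0.5]
finger_gap: -0.0001
gripper_force: 0.0
```

```bash
python3 - <<'E'
from h import *
w,d=grab_frame("wrist");s,_=grab_frame("scene");cv2.imwrite("pics/w6.png",np.hstack([w[100:400,80:480],cv2.resize(s[140:280,120:307],(400,300))])[:,:,::-1])
P=(cloud(cam("wrist",r.sense()),d)-O)@Rc*1000
m=cv2.inRange(cv2.cvtColor(w,cv2.COLOR_RGB2HSV),(0,150,50),(6,255,255))>0;m&=(d>0)&(abs(P[...,1])<40)
q=P[m];A=np.c_[q[:,0],q[:,1],np.ones(len(q))];A=A[q[:,2]>30];z=q[q[:,2]>30,2];print(len(z),np.linalg.lstsq(A,z,rcond=None)[0],np.median(z),q.min(0),q.max(0))
E
```

```text
4827 [-2.45344692e-03  1.72550568e-03  3.99811238e+01] 39.99628055937131 [-30.42181333 -26.70274941   9.22528601] [85.66354439 30.97786044 42.42639248]
```

View pics/w6.png

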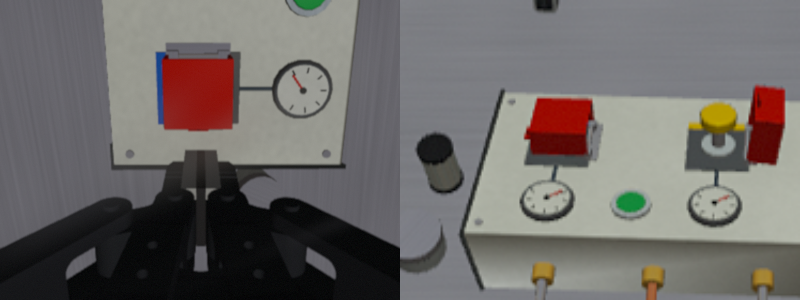

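The cover lies flat over the blue knob, with its top 40 mm off the panel and a tilt of 0.002 rad. The yellow knob is out with its cover open, and the loose items show no sign of being disturbed. Handing in.

```bash
python3 -c "
from plant import r, grab_frame, get_calibration
print(r.close_job())"
```

```text
the job is handed in; nothing more can be done
None
```

The job is handed in, though no verdict was returned: by the cameras, yellow is out, blue was then pushed home, and its cover is closed flat over it; the yellow cover is still open, and the arm touched neither it nor the loose items.

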